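# Step a sample carousel back one notch past its ratchet pawl

### The job

The sample carousel has been clicked one place too far and a tube was skipped. With a fingertip, tip the red ball of the ratchet pawl's lever back until the pawl lies clear of the teeth, push the carousel backward (counter-clockwise from above) by one notch with a finger against one of its black posts, then tip the ball forward again so that the pawl drops fully home in that notch. Do not push or lift the tubes, and leave the things standing round about where they are.

Things in the scene. Friction and masses are not known exactly. Their poses are not given: they have to be found in the camera images.
- axis (a point): on the carousel's upright axis, level with its deck. Carousel: white drum on a fixed grey base; deck 208 mm across, 88 mm above the worktop, 12 holes 55 mm from the axis; on the deck's outer 14 mm a ring of 12 dark steel ratchet teeth, 12 mm high. This point's +y points to where the pawl's nose sits in the teeth; its -x is the front. On its -y side a column 124 mm out carries a probe over the holes, 175 mm high
- carousel (a joint): turn of the carousel since the start in rad (0 then); grows as it turns backward = counter-clockwise from above. One notch is 0.524. It is stiff (0.12 N m friction) and stays where left. Forward, the ramps of the teeth slide under the pawl; backward, a tooth face stops against the nose within 0.08 rad while the pawl is down
- post (a point): top centre of the front left one of four black finger posts on the deck (12 mm thick, 14 mm at the top, 37 mm high, 80 mm from the axis, 90 degrees apart). Push the carousel round by it. The post's top is 125 mm above the worktop, the teeth beside it reach 100 mm; the holes beside this post are empty
- pawl (a joint): tilt of the pawl in rad: 0 = nose fully down in a notch, 0.95 = tipped right back against its stop, nose well clear of the teeth. Weighted by its ball: pushed past about 0.5 it falls back to 0.95 and stays; pushed forward again past that point it falls until the nose rests on the toothed ring. Under 1 N at the ball is enough. On a ramp or on top of a tooth it stays raised (up to 0.2)
- ball (a point): centre of the red ball, 24 mm across, on the pawl's steel lever, 58 mm from the pivot. Pawl down: about 160 mm above the worktop and 20 mm from the pivot towards the nose. Tipped back: about 154 mm above the worktop and 33 mm from the pivot on the other side
- pivot (a point): pivot of the pawl, 106 mm above the worktop, in a clevis (18 mm higher than the deck's teeth, 118 mm in all) on a grey pedestal beside the carousel. The pivot axis is this point's y. Lever and nose swing in its x-z plane: the nose points to its +x, the ball is tipped back towards its -x
- nose (a point): lower front edge of the pawl's nose (steel, 10 mm wide, 12 mm high, reaching 9 mm back from this edge towards the pivot), 74 mm from the pivot. With the pawl down it is 89.5 mm above the worktop and 97 mm from the axis
- tooth (a point): foot of the upright face of the ratchet tooth that must end up at the nose, 97 mm from the axis, 89.5 mm above the worktop; the face looks counter-clockwise. At the start it is about one notch clockwise of the nose. The nose falls fully home when this face stands 0 to 6 mm clockwise of where nose lies with the pawl down; further on, it lands on top of the tooth
- tube_a: red-capped blood tube standing loose in a hole of the carousel (the skipped one, first counting clockwise of the probe); 17 mm thick, 107 mm high, top 133 mm above the worktop; origin at its foot
- tube_b: red-capped blood tube standing loose in a hole of the carousel (under the probe at the start); 17 mm thick, 107 mm high, top 133 mm above the worktop; origin at its foot
- tube_c: red-capped blood tube standing loose in a hole of the carousel (next counter-clockwise of tube_b); 17 mm thick, 107 mm high, top 133 mm above the worktop; origin at its foot
- tube_d: red-capped blood tube standing loose in a hole of the carousel (next counter-clockwise of tube_c); 17 mm thick, 107 mm high, top 133 mm above the worktop; origin at its foot
- tube_e: red-capped blood tube standing loose in a hole of the carousel (next counter-clockwise of tube_d); 17 mm thick, 107 mm high, top 133 mm above the worktop; origin at its foot
- tube_f: red-capped blood tube standing loose in a hole of the carousel (next counter-clockwise of tube_e, at the far side); 17 mm thick, 107 mm high, top 133 mm above the worktop; origin at its foot
- cup_yellow: specimen cup with a yellow lid, 52 mm wide, 62 mm high, right of the carousel; origin at its foot
- cup_white: specimen cup with a white lid, 52 mm wide, 62 mm high, right of the carousel; origin at its foot
- dropper: dropper bottle with a yellow tip, 25 mm wide, 71 mm high; origin at its foot
- tape: roll of cream paper tape lying flat, 53 mm wide, 12 mm high, right of the carousel; origin at its underside
- carton: white and purple kit carton, 67x131x55 mm, far right; origin at its underside

How it is judged (in metres and radians):
On the way, in this order (a step that is already met when the one before it is completed fails the run):
1. the pawl is tipped right back, clear of the teeth, before the carousel has been turned back (value of joint pawl above 0.8 rad and value of joint carousel below 0.12 rad), for 0.2 s.
2. the carousel is pushed back with the pawl lying clear (value of joint pawl above 0.7 rad and value of joint carousel above 0.3 rad), for 0.1 s.
At the end, for the whole second after the job is handed in: the pawl is fully down (under 0.06 rad) in the notch one back from the start: its nose lies within 12 mm of the foot of that tooth's face, the carousel has turned back one notch (0.4 to 0.65 rad) and is at rest (value of joint pawl below 0.06 rad and distance between nose and tooth below 0.012 m and value of joint carousel between 0.4 and 0.65 rad and not (velocity of joint carousel above 0.05 rad/s) and velocity of joint carousel above -0.05 rad/s); the robot touches nothing.
It fails at once if a sample tube was pushed with the arm or fingers (contact force between any of the fingers, the arm and tube_a above 1 N or contact force between any of the fingers, the arm and tube_b above 1 N or contact force between any of the fingers, the arm and tube_c above 1 N or contact force between any of the fingers, the arm and tube_d above 1 N or contact force between any of the fingers, the arm and tube_e above 1 N or contact force between any of the fingers, the arm and tube_f above 1 N).
It fails at once if a sample tube was lifted or tilted in its hole (z of any of tube_a, tube_b, tube_c, tube_d, tube_e, tube_f in the frame of axis above -0.045 m or angle between any of tube_a, tube_b, tube_c, tube_d, tube_e, tube_f's own z axis and vertical above 0.3 rad).
It fails at once if a thing standing round the carousel was moved (distance of any of cup_yellow, cup_white, dropper, tape, carton from where it was at the start of the episode above 0.015 m).
It also fails if it takes over 54 s, if anything falls off the work surface, if the arm or the gripper's body presses on something with over 40 N, if the wrist force passes 120 N, or if a joint passes its speed limit or range.

### The arm

A 6-joint arm with a two-finger parallel gripper is mounted at the origin on the work surface; the furniture and walls round the work are solid. World frame = base frame: x ahead of the robot, y to its left, z up, the work surface at z = 0. Lengths are in mm, angles in rad, forces in N, time in s.
With the tool pointing down it reaches from about 300 to 825 mm from the base axis. Payload 5.4 kg.
Tool frame: the origin (TCP) lies between the finger pads; the fingertips stand 11 mm ahead of it and the grasp point (between the pads) lies 8 mm behind it; z points along the fingers, y is the line along which they close (so a half turn about z gives the same grasp; the last joint's range is limited). The gripper opens to 92 mm and grips with 3 to 60 N. Pads are 20 mm wide; open, the fingers measure 128 mm over their backs; the gripper's body (75 mm by 189 mm) begins 69 mm behind the grasp point.
Start: joints at [-1.432, 0.158, 1.597, -0, 1.386, -0.21], TCP at [196.494, -540.367, 225.601] pointing down, gripper open.
Joint ranges: [-2.91, 2.91], [-0.94, 2.29], [0.18, 2.7], [-1.29, 4.43], [0.17, 2.64], [-3, 3]. Speed limits (rad/s): [2.57, 2.57, 3.14, 3.14, 3.14, 3.14].

### API

Orientations are given as a unit quaternion [w, x, y, z].
In Python, from bench import arm gives the robot as it stands.
- The arm moves only by the shell command python3 -m crank 'ROWS' [FORCE]. ROWS is JSON, a list of rows, each a list of 7 numbers: the shift along the tool's x, y, z in mm, then the turn, a rotation vector about the tool's x, y, z in degrees, then the opening in per cent of the stroke, from 0 (shut) to 100 (fully open). In form: [[dx, dy, dz, ax, ay, az, hand], ...]. A call has 1 to 20 rows; each row shifts and turns the commanded pose from where the row before left it, along the tool's axes as they then stand; what a row does not reach is not made up. A row lasts 1/12 s, in which the tool goes at most 41.7 mm and 7.16 degrees, less where a joint would pass 70% of its speed; a pose out of reach is approached as far as the arm can. A call is refused whole if a number of a shift passes 41.7 or a number of a turn 7.16, either way. A call with a gripper value outside its range is refused whole. The fingers move at their own pace and stop on an object; FORCE is the grip in N (left out, the last holds). Time passes only in rows, so rows that do not move let the fingers close. It gives the time, the measured TCP pose, the force, the opening and the grip force at its end, in the units of the state.
- arm.get_state(): the state, without advancing time (a new reading comes with each control period).
- arm.camera(name): name is "scene" or "top" or "wrist"; returns a dict with "pixels" (420x560x3 uint8, red, green, blue), "fx", "fy", "cx", "cy" (pixels), "pose" (4x4, takes a point from camera to world coordinates). Camera axes: x right, y down, z forward; pixel columns grow to the right and rows downward; lengths in mm; the calibration is good to about 2 mm. A picture is of the moment at which its call begins. There is no depth.
- arm.sign_off(): hands the job in; it is judged then, once.
The state is a dict: "t": time; "qpos": joint angles; "joint_velocities": joint speeds; "joint_torque": joint torques, N m; "ee_pos": TCP position; "orientation": TCP orientation; "contact_force": force on the tool from outside, world axes, zero at the start; "torque": the same for the moment, N m; "finger_gap": opening from 0.0 (shut) to 1.0 (fully open); "gripper_force": force on a finger pad.
Only numpy, scipy, OpenCV 4.12 (cv2) and the standard library are available. Lean on these libraries where they do the work, as an engineer would, in place of code of your own. Each camera call takes 0.05 s, during which the arm holds its last target. There are 200 camera calls.

## Working session

There is one attempt and no reset: what is moved stays moved. The work goes in short steps, Python scripts to look and compute and a shell command to move; the robot and the scene stay as the last step left them, time stands still between calls to the robot, and variables do not carry over. Pictures are saved under pics/ and viewed, at most 10 in all, crops included, and the job is handed in when it is done.

```bash
mkdir -p pics; ls; cat > h.py <<'E'
import numpy as np, cv2
from bench import arm
def shot(n,f):
    c=arm.camera(n); cv2.imwrite('pics/'+f,c['pixels'][:,:,::-1]); np.savez('pics/'+f[:-4],**c); return c
def ray(c,u,v):
    d=np.array([(u-c['cx'])/c['fx'],(v-c['cy'])/c['fy'],1]); P=np.array(c['pose']); return P[:3,3],P[:3,:3]@d
def onz(c,u,v,z):
    o,d=ray(c,u,v); return o+d*(z-o[2])/d[2]
def tri(c1,p1,c2,p2):
    o,d=ray(c1,*p1); q,e=ray(c2,*p2); s=np.linalg.lstsq(np.c_[d,-e],q-o,rcond=None)[0]
    a=o+d*s[0]; b=q+e*s[1]; return (a+b)/2, np.linalg.norm(a-b)
def proj(c,p):
    P=np.array(c['pose']); x=P[:3,:3].T@(np.array(p)-P[:3,3]); return x[0]/x[2]*c['fx']+c['cx'], x[1]/x[2]*c['fy']+c['cy']
E
python3 - <<'E'
from h import *
a=shot('scene','s0.png');b=shot('top','t0.png')
for c in(a,b):print(c['fx'],np.round(c['pose'],3).tolist())
print(arm.get_state())
E
```

```text
pics
379.0256743024128 [[-0.527, -0.535, 0.66, -200.015], [-0.85, 0.341, -0.402, 330.681], [-0.009, -0.773, -0.635, 829.583], [0.0, 0.0, 0.0, 1.0]]
504.1073427632163 [[-0.026, -0.997, 0.074, 405.747], [-0.999, 0.024, -0.029, -99.076], [0.027, -0.075, -0.997, 1408.431], [0.0, 0.0, 0.0, 1.0]]
{'t': 0.1, 'qpos': array([-1.43208574e+00,  1.58961991e-01,  1.59807077e+00, -1.43896683e-05,
        1.38621458e+00, -2.10094354e-01]), 'joint_velocities': array([-0.00031925, -0.00019954, -0.00349765,  0.00185445,  0.00095641,
       -0.00074835]), 'joint_torque': array([-5.29911244e-05, -3.86497378e+01, -3.22962427e+01,  7.03247753e-02,
        3.39624588e-02, -4.66332312e-05]), 'ee_pos': array([ 196.42362445, -539.8383527 ,  224.74867144]), 'orientation': array([-8.27068392e-04,  9.84829831e-01,  1.73520948e-01,  2.24561441e-05]), 'contact_force': array([ 0.04825402, -0.62830191,  0.00070352]), 'torque': array([ 0.00570356, -0.00556325, -0.04647636]), 'gripper_force': 0.0, 'finger_gap': 0.9980280402329186}
```

View pics/s0.png

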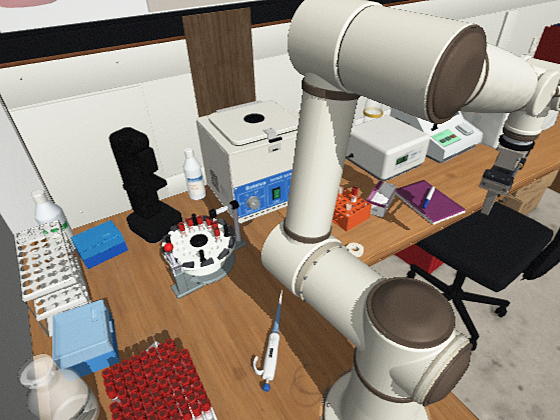

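View pics/t0.png

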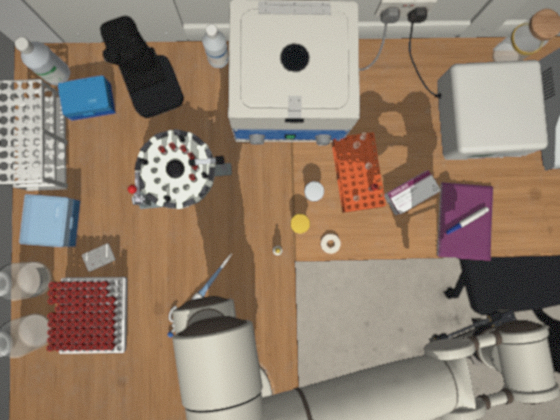

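The top view shows the carousel at about (176,168), the red ball at (132,189) and the probe column at (222,168). In the scene view the carousel is at (200,245) and the ball at (168,247). I'll enlarge both.

```bash
python3 - <<'E'
from h import *
s=cv2.imread('pics/s0.png')[185:305,145:255]; t=cv2.imread('pics/t0.png')[120:220,115:240]
s=cv2.resize(s,(0,0),fx=4,fy=4,interpolation=cv2.INTER_CUBIC)[:480];t=cv2.resize(t,(0,0),fx=4.8*.74,fy=4.8*.74,interpolation=cv2.INTER_CUBIC)
o=np.zeros((480,s.shape[1]+360,3),np.uint8); t=cv2.resize(t,(360,288)); o[:480,:s.shape[1]]=s;o[:288,s.shape[1]:]=t
cv2.imwrite('pics/c0.png',o);print(o.shape)
def red(f,x0,y0,x1,y1):
    im=cv2.imread(f)[y0:y1,x0:x1].astype(int); m=(im[:,:,2]>120)&(im[:,:,1]<70)&(im[:,:,0]<70)
    n,l,st,ce=cv2.connectedComponentsWithStats(m.astype(np.uint8));return [(st[i,4],ce[i]+[x0,y0]) for i in range(1,n)]
print(red('pics/s0.png',150,190,255,300));print(red('pics/t0.png',115,120,240,220))
E
```

```text
(480, 800, 3)
[(np.int32(3), array([200.        , 215.33333333])), (np.int32(30), array([199.13333333, 220.16666667])), (np.int32(32), array([189.5  , 222.125])), (np.int32(29), array([208.48275862, 221.65517241])), (np.int32(37), array([181.24324324, 226.45945946])), (np.int32(22), array([214.81818182, 225.18181818])), (np.int32(30), array([216.76666667, 232.2       ])), (np.int32(60), array([168.01666667, 246.96666667]))]
[(np.int32(3), array([173.33333333, 147.33333333])), (np.int32(2), array([182.5, 146. ])), (np.int32(7), array([162.28571429, 150.        ])), (np.int32(7), array([183.57142857, 149.71428571])), (np.int32(2), array([194.5, 168. ])), (np.int32(7), array([192.28571429, 177.42857143])), (np.int32(52), array([131.75      , 188.46153846]))]
```

View pics/c0.png

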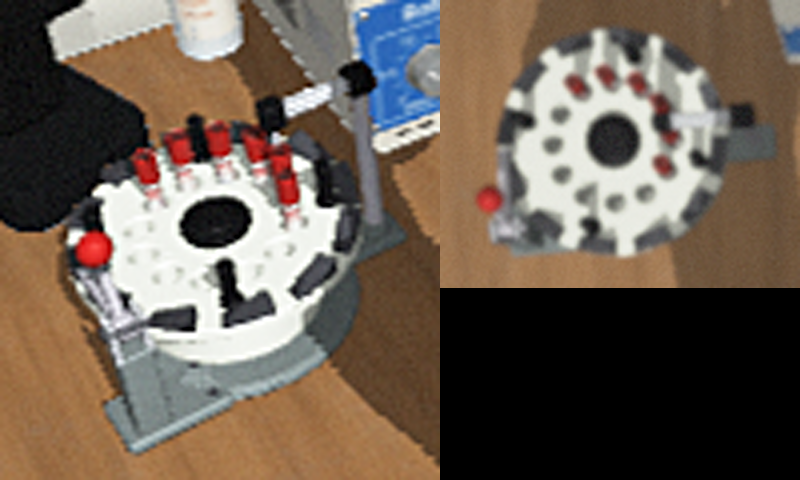

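The crop shows the ball at front left, the pawl pivot below and in front of it (scene ~(176,268)), and the front-left post's top at scene ~(201.5,252) and top ~(168,198). The hub centre is at scene ~(199,240) and top ~(175.5,169), and the tubes are on the far and right side.

```bash
cat >> h.py <<'E'
def load(f): return dict(np.load('pics/'+f+'.npz'))
E
python3 - <<'E'
from h import *
s=load('s0');t=load('t0'); np.set_printoptions(precision=1,suppress=True)
im=cv2.imread('pics/s0.png');tm=cv2.imread('pics/t0.png')
def dark(im,x0,y0,x1,y1):
    g=im[y0:y1,x0:x1].max(2)<60; n,l,st,ce=cv2.connectedComponentsWithStats(g.astype(np.uint8))
    return [(st[i,4],ce[i]+[x0,y0]) for i in range(1,n) if st[i,4]>2]
S=dark(im,185,225,215,260);T=dark(tm,155,155,200,205)
print(S,T)
print('ball',tri(s,(168,247),t,(131.75,188.46)))
print('post',tri(s,(201.5,252),t,(167.8,197)))
print('hub',tri(s,(198.8,240.5),t,(175.5,169)), onz(s,198.8,240.5,88),onz(t,175.5,169,88))
print('piv t',onz(t,115+(505-440)/2.88,120+230/2.88,110),'piv s',onz(s,145+130/4,185+335/4,110))
print('col',onz(s,145+357/4,185+75/4,175),onz(t,115+(741-440)/2.88,120+115/2.88,175))
print('ball',onz(s,168,247,160),onz(t,131.75,188.46,160))
E
```

```text
[(np.int32(167), array([198.4, 240.3])), (np.int32(39), array([201.5, 254.8]))] [(np.int32(215), array([174.7, 168.2])), (np.int32(19), array([191.6, 161.9])), (np.int32(19), array([167.2, 198.3]))]
ball (array([553.9, 227. , 158.2]), np.float64(0.6036222128117181))
post (array([535.9, 148.7, 113.5]), np.float64(3.1470697000446752))
hub (array([611.6, 131.9,  87.3]), np.float64(1.0128860424764328)) [611.2 132.5  88. ] [611.2 131.3  88. ]
piv t [530.  225.2 110. ] piv s [516.4 224.3 110. ]
col [605.8  13.6 175. ] [617.9   8.1 175. ]
ball [551.7 227.  160. ] [553.8 226.8 160. ]
```

```bash
python3 -m crank '[[0,0,0,0,0,6.66,0],[0,0,0,0,0,6.66,0],[0,0,0,0,0,6.66,0],[0,0,0,0,0,0,0]]' 10; python3 -m crank '[[19,-36,0,0,0,0,0],[19,-36,0,0,0,0,0],[19,-36,0,0,0,0,0],[19,-36,0,0,0,0,0],[19,-36,0,0,0,0,0],[19,-36,0,0,0,0,0],[19,-36,0,0,0,0,0],[19,-36,0,0,0,0,0],[19,-36,0,0,0,0,0],[19,-36,0,0,0,0,0],[19,-36,0,0,0,0,0],[19,-36,0,0,0,0,0],[19,-36,0,0,0,0,0],[19,-36,0,0,0,0,0],[19,-36,0,0,0,0,0],[19,-36,0,0,0,0,0],[19,-36,0,0,0,0,0],[0,0,0,0,0,0,0]]'; python3 -c "
from h import *
c=shot('wrist','w0.png');print(c['fx'],np.round(c['pose'],2).tolist())"
```

```text
t: 0.43
ee_pos: [196.4, -540.0, 225.0]
orientation: [-0.001, 1.0, -0.001, -0.0]
contact_force: [0.3, -0.0, 0.1]
finger_gap: 0.735
gripper_force: 0.0
t: 1.93
ee_pos: [520.8, 77.4, 225.0]
orientation: [-0.001, 1.0, 0.005, 0.0]
contact_force: [0.8, 0.2, 0.2]
finger_gap: 0.006
gripper_force: 0.0
321.2798288464439 [[0.01, -0.97, -0.24, 587.81], [-1.0, -0.01, -0.0, 76.71], [-0.0, 0.24, -0.97, 383.17], [0.0, 0.0, 0.0, 1.0]]
```

View pics/w0.png

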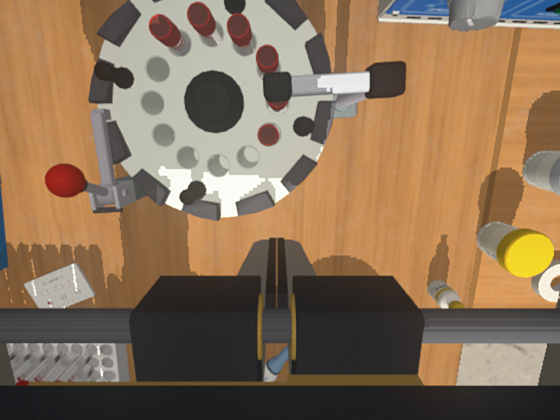

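The wrist view shows the ball at (65,180), the pawl bar from its pivot at about (112,190) to the nose at (99,112), the post's top at (187,197) and the hub at (214,101). The fingers are shut and clear of everything.

```bash
python3 - <<'E'
from h import *
w=load('w0');s=load('s0');t=load('t0'); np.set_printoptions(precision=1,suppress=True)
print('ball',tri(s,(168,247),w,(65,180)),onz(w,65,180,160))
print('post',tri(s,(201.5,252),w,(187,197)),onz(w,187,197,125),onz(s,201.5,252,125))
print('base',onz(w,198,187,90))
print('hub',onz(w,214,101,88),'piv',onz(w,112,190,112),'nose',onz(w,99,112,100))
E
```

```text
ball (array([552.9, 226.4, 158.5]), np.float64(1.0966373972551693)) [552.9 224.8 160. ]
post (array([532.7, 151.6, 117.8]), np.float64(0.9528515208823011)) [534.4 150.  125. ] [525.1 152.9 125. ]
base [536.7 149.2  90. ]
hub [612.5 132.   88. ] piv [537.2 217.6 112. ] nose [601.7 227.3 100. ]
```

```bash
python3 -m crank '[[17,-37,0,0,0,0,0],[17,-37,0,0,0,0,0],[17,-37,0,0,0,0,0],[17,-37,0,0,0,0,0],[2,0,20,0,0,0,0],[0,0,20,0,0,0,0],[0,0,20,0,0,0,0],[0,0,5,0,0,0,0],[0,0,0,0,0,0,0],[0,0,0,0,0,0,0]]'; python3 -m crank '[[-5,0,0,0,0,0,0],[-5,0,0,0,0,0,0],[-5,0,0,0,0,0,0],[-5,0,0,0,0,0,0],[-5,0,0,0,0,0,0],[-5,0,0,0,0,0,0],[-5,0,0,0,0,0,0],[-5,0,0,0,0,0,0],[-5,0,0,0,0,0,0],[-5,0,0,0,0,0,0],[0,0,0,0,0,0,0],[0,0,0,0,0,0,0],[0,0,0,0,0,0,0],[0,0,0,0,0,0,0],[0,0,0,0,0,0,0],[0,0,0,0,0,0,0]]'; python3 - <<'E'
from h import *
for n in('scene','top'):
    c=shot(n,n[0]+'1.png');im=c['pixels'].astype(int); m=(im[:,:,0]>120)&(im[:,:,1]<70)&(im[:,:,2]<70)
    x0,y0,x1,y1=(145,215,190,290) if n=='scene' else (115,160,150,230)
    k,l,st,ce=cv2.connectedComponentsWithStats(m[y0:y1,x0:x1].astype(np.uint8))
    for i in range(1,k): print(n,st[i,4],ce[i]+[x0,y0],onz(c,*(ce[i]+[x0,y0]),154))
E
```

```text
t: 2.82
ee_pos: [589.7, 218.9, 161.3]
orientation: [0.0, 1.0, 0.0, 0.0]
contact_force: [0.7, 0.3, -0.8]
finger_gap: 0.005
gripper_force: 0.0
t: 4.15
ee_pos: [539.6, 219.6, 160.6]
orientation: [-0.0, 1.0, -0.0, 0.0]
contact_force: [-0.7, -0.2, 0.8]
finger_gap: 0.005
gripper_force: 0.0
scene 1 [176. 261.] [499.49993085 225.28752592 154.        ]
scene 1 [177. 265.] [485.19483117 227.71584405 154.        ]
top 12 [133.08333333 210.33333333] [500.00705751 225.34459935 154.        ]
```

The ball now lies at x≈500, so the pawl is tipped fully back. Next I raise the hand, move over to the +y side of the post and lower.

```bash
python3 -m crank '[[0,0,-30,0,0,0,0],[0,0,-30,0,0,0,0],[-3,15,0,0,0,0,0],[-3,17,0,0,0,0,0],[0,0,0,0,0,0,0],[0,0,30,0,0,0,0],[0,0,30,0,0,0,0],[0,0,30,0,0,0,0],[0,0,12,0,0,0,0],[0,0,0,0,0,0,0],[0,0,0,0,0,0,0]]'; python3 -c "
from h import *
c=shot('wrist','w1.png')"
```

```text
t: 5.17
ee_pos: [533.5, 187.9, 118.8]
orientation: [-0.0, 1.0, 0.0, -0.0]
contact_force: [0.2, -0.2, 0.5]
finger_gap: 0.004
gripper_force: 0.0
```

View pics/w1.png

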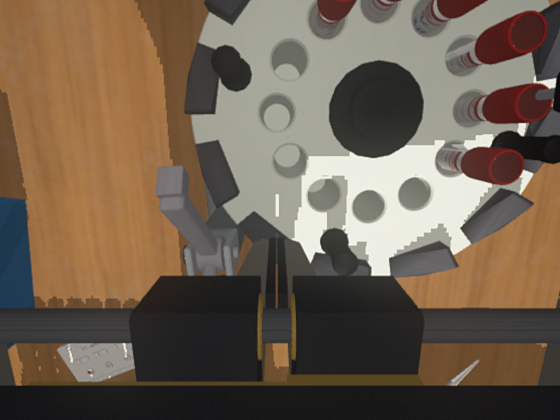

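The pawl is tipped back with its nose clear (173,185). The post's top is at (345,262), to the right of the shut fingers. Now I push along -y.

```bash
python3 -m crank '[[0,0,1.5,0,0,0,0],[0,4,0,0,0,0,0],[0,4,0,0,0,0,0],[0,4,0,0,0,0,0],[0,3,0,0,0,0,0],[0,3,0,0,0,0,0],[0,3,0,0,0,0,0],[0,3,0,0,0,0,0],[0,3,0,0,0,0,0],[0,3,0,0,0,0,0],[0,3,0,0,0,0,0],[0,3,0,0,0,0,0],[0,3,0,0,0,0,0],[0,3,0,0,0,0,0],[0,3,0,0,0,0,0],[0,3,0,0,0,0,0],[0,0,0,0,0,0,0],[0,0,0,0,0,0,0]]'; python3 - <<'E'
from h import *
np.set_printoptions(precision=1,suppress=True)
c=shot('wrist','w2.png'); w=load('w1')
print(onz(w,345,262,125),onz(w,376,109,88),[proj(c,p) for p in ((612,132,88),(535.5,109.4,125))])
E
```

```text
t: 6.72
ee_pos: [533.9, 139.1, 117.3]
orientation: [0.0, 1.0, -0.0, 0.001]
contact_force: [0.6, 0.2, 0.1]
finger_gap: 0.008
gripper_force: 0.0
[535.9 152.1 125. ] [612.4 131.   88. ] [(np.float64(287.24905301510296), np.float64(110.38788414278353)), (np.float64(333.36534867159367), np.float64(264.6171036309126))]
```

View pics/w2.png

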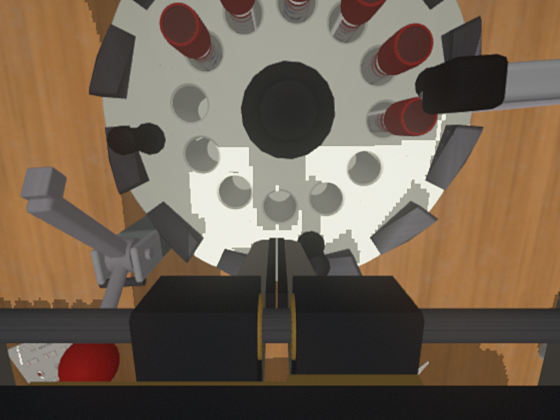

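The carousel has turned: holes at (190,103), (202,155), (235,191), (280,206), (326,198), (364,168), post at (313,245). I'll work out the angle from the hole pattern and the other black post.

```bash
python3 - <<'E'
from h import *
np.set_printoptions(precision=1,suppress=True)
A=np.array([612,131.5])
def ang(f,pts,z):
    c=load(f); q=np.array([onz(c,*p,z)[:2] for p in pts]); 
    if z<100 and len(pts)>2: # hub centre by circle fit, r free
        M=np.c_[2*q,np.ones(len(q))]; s=np.linalg.lstsq(M,(q**2).sum(1),rcond=None)[0]; print('ctr',s[:2],np.sqrt(s[2]+s[:2]@s[:2]))
    d=q-A; return np.degrees(np.arctan2(d[:,1],d[:,0]))%360, np.hypot(*d.T)
print(ang('w1',[(290,60),(277,111),(290,158),(324,193),(369,206),(415,193)],88))
print(ang('w2',[(190,103),(202,155),(235,191),(280,206),(326,198),(364,168)],88))
print('post',ang('w1',[(345,262)],125),ang('w2',[(313,245)],125))
print('left post',ang('w1',[(225,62)],125),ang('w2',[(123,139)],125))
E
```

```text
ctr [611.8 131.4] 54.856205127856974
(array([ 61.8,  90.7, 119.5, 150.5, 180.5, 210. ]), array([54.5, 55.1, 54.6, 54.7, 55.6, 54.9]))
ctr [611.5 131.7] 54.61247365599708
(array([ 85.9, 116.4, 145.8, 175.4, 204.7, 234.2]), array([54.6, 55.2, 55.2, 55. , 54.9, 54.8]))
post (array([164.9]), array([78.8])) (array([189.9]), array([67.]))
left post (array([77.2]), array([79.9])) (array([100.9]), array([78.1]))
```

```bash
python3 -m crank '[[0,2,0,0,0,0,0],[0,2,0,0,0,0,0],[0,2,0,0,0,0,0],[0,1,0,0,0,0,0],[0,0,0,0,0,0,0],[0,0,0,0,0,0,0],[0,0,0,0,0,0,0],[0,-8,0,0,0,0,0],[0,-8,0,0,0,0,0],[0,0,-30,0,0,0,0],[0,0,-30,0,0,0,0],[0,0,-30,0,0,0,0],[0,0,0,0,0,0,0],[0,0,0,0,0,0,0]]'; python3 -c "
from h import *
c=shot('wrist','w3.png')"
```

```text
t: 7.93
ee_pos: [534.6, 149.4, 209.2]
orientation: [-0.0, 1.0, 0.0, 0.002]
contact_force: [0.4, 0.3, -0.9]
finger_gap: 0.005
gripper_force: 0.0
```

View pics/w3.png

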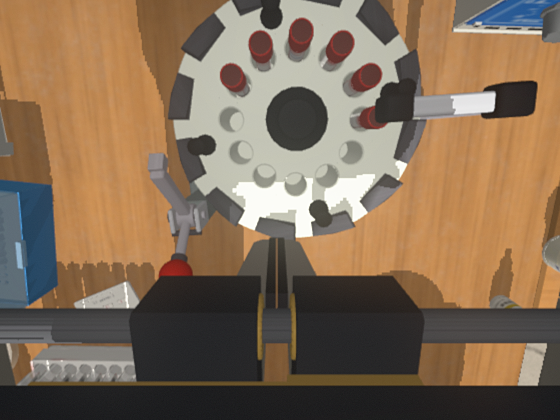

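Holes are now at (232,119), (241,151), (264,175), (294,184), (326,175), (350,152). The tooth beside the nose has its face's top edge near (180,119), and the pawl is still back with the ball at (176,270).

```bash
python3 - <<'E'
from h import *
np.set_printoptions(precision=1,suppress=True)
A=np.array([611.8,131.5])
def ang(f,pts,z):
    c=load(f); d=np.array([onz(c,*p,z)[:2] for p in pts])-A; return np.degrees(np.arctan2(d[:,1],d[:,0]))%360, np.hypot(*d.T)
a,r=ang('w3',[(232,119),(241,151),(264,175),(294,184),(326,175),(350,152)],88); print(a,r,np.mean(a-np.arange(6)*30))
print('tube/post',ang('w3',[(203,145),(321,213)],125))
print('faces',ang('w3',[(180,119)],100), 'nose0 tip',ang('w0',[(99,112)],100))
for f,b in(('w0',(85,65,150,215)),('w3',(150,70,215,225))):
    pass
a=cv2.imread('pics/w0.png')[60:220,60:160];b=cv2.imread('pics/w3.png')[60:220,140:240]
cv2.imwrite('pics/c3.png',cv2.resize(np.hstack([a,b]),(750,600),interpolation=cv2.INTER_CUBIC))
E
```

```text
[ 90.2 119.4 149.6 178.6 209.3 239.4] [54.1 54.1 54.6 55.  54.  53.7] 89.40485606194419
tube/post (array([105.8, 194. ]), array([74. , 74.1]))
faces (array([90.4]), array([94.1])) nose0 tip (array([96.]), array([96.3]))
```

View pics/c3.png

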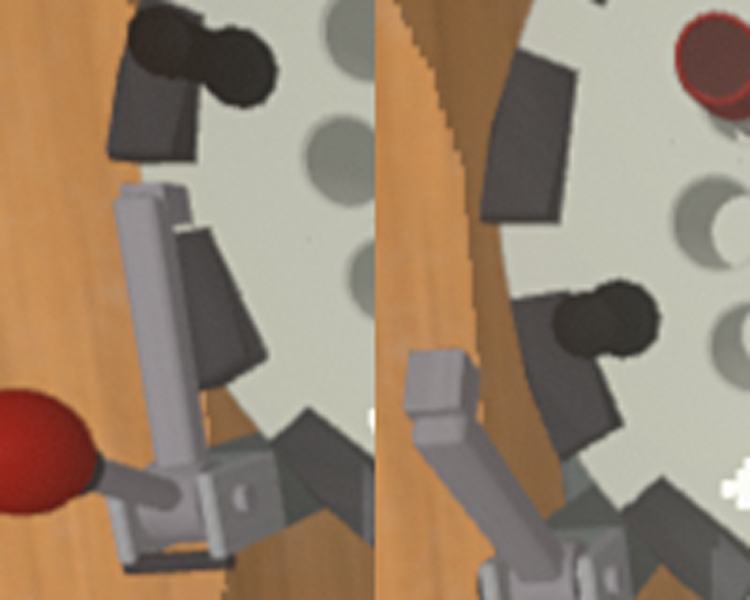

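```bash
python3 - <<'E'
from h import *
for f,p in(('w0',(101,102.7)),('w0',(99,109.5)),('w3',(179,118.7))): print(f,onz(load(f),*p,100.5)-[611.8,131.5,0])
E
```

```text
w0 [ -2.64378955  92.886218   100.5       ]
w0 [ -8.10837761  95.23679404 100.5       ]
w3 [ -0.45265737  94.78653198 100.5       ]
```

The start gap from nose to face was about 5.5 mm and is now about 7.6 mm. I'll push about 4 mm more at the post so the face stands about 3 mm off.

```bash
python3 -m crank '[[0,0,30,0,0,0,0],[0,0,30,0,0,0,0],[0,0,30,0,0,0,0],[0,0,2,0,0,0,0],[0,7,0,0,0,0,0],[0,5,0,0,0,0,0],[0,2,0,0,0,0,0],[0,2,0,0,0,0,0],[0,2,0,0,0,0,0],[0,2,0,0,0,0,0],[0,0,0,0,0,0,0],[0,0,0,0,0,0,0]]'; python3 -m crank '[[0,-8,0,0,0,0,0],[0,-8,0,0,0,0,0],[0,0,-30,0,0,0,0],[0,0,-30,0,0,0,0],[0,0,-30,0,0,0,0],[0,0,0,0,0,0,0],[0,0,0,0,0,0,0]]';python3 - <<'E'
from h import *
np.set_printoptions(precision=2,suppress=True)
w=load('w3');c=shot('wrist','w4.png')
# track hole patches + tooth corner from w3 to w4 with LK flow, angle about the axis on the deck plane
g=[cv2.cvtColor(x['pixels'],cv2.COLOR_RGB2GRAY) for x in (w,c)]
p=np.float32([(232,119),(241,151),(264,175),(326,175),(350,152)]).reshape(-1,1,2)
q,st,e=cv2.calcOpticalFlowPyrLK(g[0],g[1],p,None,winSize=(25,25))
A=np.array([611.8,131.5])
def an(c,p,z=88): d=onz(c,*p,z)[:2]-A; return np.degrees(np.arctan2(d[1],d[0]))%360
print(st.ravel(),q.reshape(-1,2),[an(c,b[0])-an(w,a[0]) for a,b in zip(p,q)])
t=np.float32([[[179,118.7]]]);r,s2,_=cv2.calcOpticalFlowPyrLK(g[0],g[1],t,None,winSize=(15,15)); print(r,onz(c,*r[0,0],100.5)-[611.8,131.5,0])
E
```

```text
t: 8.98
ee_pos: [533.6, 128.6, 115.5]
orientation: [0.0, 1.0, -0.0, 0.0]
contact_force: [-0.0, 0.4, 0.1]
finger_gap: 0.005
gripper_force: 0.4
t: 9.57
ee_pos: [534.5, 145.4, 207.1]
orientation: [-0.0, 1.0, 0.0, 0.002]
contact_force: [0.2, -0.2, -0.9]
finger_gap: 0.003
gripper_force: 0.0
[1 1 1 1 1] [[227.56 122.2 ]
 [238.24 153.68]
 [262.33 176.63]
 [324.94 173.55]
 [347.95 149.11]] [np.float64(2.923870282417411), np.float64(2.994426502528654), np.float64(2.9968287215334044), np.float64(3.215747874349944), np.float64(3.122863389668794)]
[[[174.39 124.97]]] [ -5.43  94.22 100.5 ]
```

The carousel is now at about 0.55 rad and the gap is about 2.7 mm. Next I tip the ball forward.

```bash
python3 -m crank '[[-16,-20,0,0,0,0,0],[-16,-20,0,0,0,0,0],[-16,-20,0,0,0,0,0],[-16,-18,0,0,0,0,0],[0,0,0,0,0,0,0],[0,0,20,0,0,0,0],[0,0,20,0,0,0,0],[0,0,7,0,0,0,0],[0,0,0,0,0,0,0]]'; python3 -m crank '[[5,0,0,0,0,0,0],[5,0,0,0,0,0,0],[5,0,0,0,0,0,0],[4,0,0,0,0,0,0],[4,0,0,0,0,0,0],[4,0,0,0,0,0,0],[4,0,0,0,0,0,0],[4,0,0,0,0,0,0],[4,0,0,0,0,0,0],[4,0,0,0,0,0,0],[2,0,0,0,0,0,0],[0,0,0,0,0,0,0],[0,0,0,0,0,0,0],[-20,0,0,0,0,0,0],[-20,0,0,0,0,0,0],[0,0,-30,0,0,0,0],[0,0,-30,0,0,0,0],[0,0,-30,0,0,0,0],[0,0,0,0,0,0,0],[0,0,0,0,0,0,0]]'; python3 - <<'E'
from h import *
np.set_printoptions(precision=1,suppress=True)
C=[]
for n in('scene','top'):
    c=shot(n,n[0]+'2.png');im=c['pixels'].astype(int); m=(im[:,:,0]>120)&(im[:,:,1]<70)&(im[:,:,2]<70)
    x0,y0,x1,y1=(155,235,180,290) if n=='scene' else (115,160,150,230)
    k,l,st,ce=cv2.connectedComponentsWithStats(m[y0:y1,x0:x1].astype(np.uint8))
    for i in range(1,k): print(n,st[i,4],ce[i]+[x0,y0],onz(c,*(ce[i]+[x0,y0]),160))
shot('wrist','w5.png')
E
```

```text
t: 10.37
ee_pos: [467.2, 221.9, 154.7]
orientation: [0.001, 1.0, -0.0, -0.003]
contact_force: [-0.3, -0.0, 1.0]
finger_gap: 0.004
gripper_force: 0.0
t: 12.03
ee_pos: [475.5, 223.0, 250.3]
orientation: [-0.0, 1.0, 0.0, 0.002]
contact_force: [-0.1, -0.8, -0.8]
finger_gap: 0.006
gripper_force: 0.0
scene 1 [168. 248.] [548.1 228.2 160. ]
top 21 [130.5 191.5] [546.4 230.  160. ]
```

View pics/w5.png

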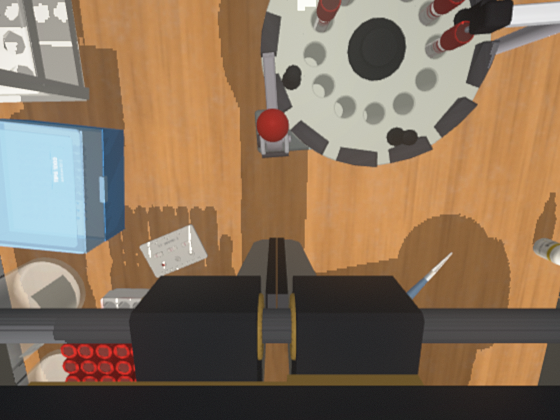

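The pawl has dropped: ball at (272,125), bar pointing to the nose in the teeth at (268,60). To confirm it's fully home, I go back to the w0 viewpoint and compare the ball directly.

```bash
python3 -m crank '[[0,36,0,0,0,0,0],[0,36,0,0,0,0,0],[15,37,0,0,0,0,0],[15,37,0,0,0,0,0],[15,0,12,0,0,0,0],[0,0,13,0,0,0,0],[0,0,0,0,0,0,0],[0,0,0,0,0,0,0],[0,0,0,0,0,0,0]]'; python3 - <<'E'
from h import *
np.set_printoptions(precision=2,suppress=True)
c=shot('wrist','w6.png');s=shot('scene','s3.png');t=shot('top','t3.png')
def red(c,x0,y0,x1,y1):
    im=c['pixels'][y0:y1,x0:x1].astype(int); m=((im[:,:,0]>90)&(im[:,:,0]>2.2*im[:,:,1])&(im[:,:,0]>2.2*im[:,:,2])).astype(np.uint8)
    k,l,st,ce=cv2.connectedComponentsWithStats(m); i=1+np.argmax(st[1:,4]); return ce[i]+[x0,y0],st[i,4]
for f,k,b in((load('w0'),c,(20,140,100,230)),(load('s0'),s,(155,235,180,290)),(load('t0'),t,(115,160,150,230))):
    for x in(f,k): p,n=red(x,*b); print(p,n,onz(x,*p,159.5))
a=cv2.imread('pics/w0.png')[60:220,40:160];b=cv2.imread('pics/w6.png')[60:220,40:160]
cv2.imwrite('pics/c6.png',cv2.resize(np.hstack([a,b]),(800,533),interpolation=cv2.INTER_CUBIC))
E
```

```text
t: 12.93
ee_pos: [518.9, 77.0, 222.8]
orientation: [-0.0, 1.0, 0.0, -0.001]
contact_force: [-0.0, 0.1, 0.5]
finger_gap: 0.007
gripper_force: 0.0
[ 64.5  180.14] 1031 [552.71 225.53 159.5 ]
[ 61.37 191.84] 1058 [544.3 226.5 159.5]
[168. 247.] 65 [552.24 226.97 159.5 ]
[168.6  248.12] 43 [547.45 226.97 159.5 ]
[131.62 188.75] 52 [553.18 227.3  159.5 ]Traceback (most recent call last):
  File "<stdin>", line 8, in <module>
  File "<stdin>", line 6, in red
    return _wrapfunc(a, 'argmax', axis=axis, out=out, **kwds)
    return bound(*args, **kwds)
ValueError: attempt to get argmax of an empty sequence
```

The ball sits about 8 mm short (tilt ~0.15), so the nose is resting on a tooth top or a ramp. I'll look from close up.

```bash
python3 - <<'E'
from h import *
a=cv2.imread('pics/w0.png')[70:210,70:150];b=cv2.imread('pics/w6.png')[70:210,70:150]
cv2.imwrite('pics/c7.png',cv2.resize(np.hstack([a,b]),(685,600),interpolation=cv2.INTER_CUBIC))
for v in range(96,124): print(v,[cv2.imread('pics/w6.png')[v,u].tolist() for u in (98,104,108)]) if v%2==0 else 0
E
```

```text
96 [[71, 72, 76], [55, 57, 62], [63, 64, 67]]
98 [[72, 72, 76], [55, 57, 61], [65, 66, 70]]
100 [[70, 72, 76], [53, 57, 61], [63, 65, 69]]
102 [[72, 72, 76], [55, 57, 62], [63, 65, 68]]
104 [[61, 62, 67], [54, 57, 60], [63, 64, 67]]
106 [[99, 98, 103], [99, 106, 108], [120, 128, 130]]
108 [[90, 90, 94], [175, 191, 191], [173, 188, 189]]
110 [[91, 91, 96], [172, 186, 187], [172, 187, 187]]
112 [[93, 93, 98], [172, 187, 188], [173, 187, 187]]
114 [[93, 93, 98], [174, 189, 190], [172, 187, 187]]
116 [[99, 101, 104], [174, 189, 189], [173, 187, 188]]
118 [[177, 194, 194], [173, 188, 189], [172, 187, 188]]
120 [[171, 186, 187], [175, 190, 191], [176, 191, 191]]
122 [[149, 159, 160], [77, 84, 86], [45, 51, 54]]
```

View pics/c7.png

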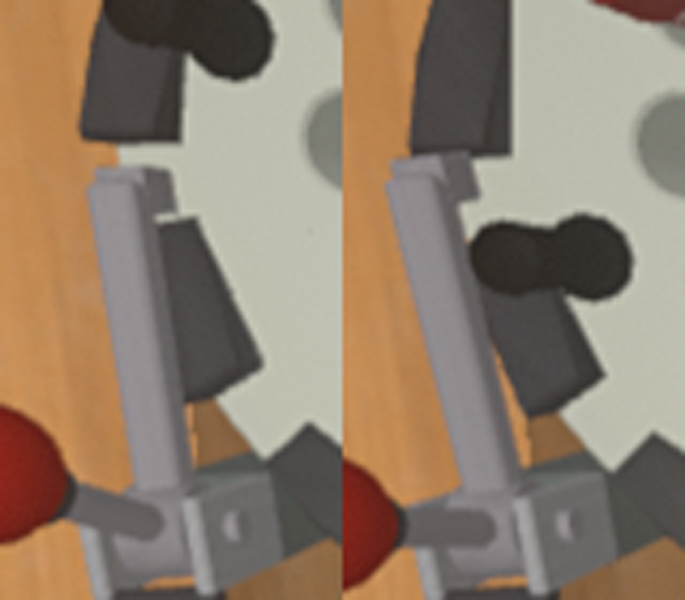

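The nose front rests on the edge of the tooth, so the carousel was turned 1–3 mm too far. I'll nudge it forward (clockwise) about 2.5 mm at the post from its other side, so that the nose drops in.

```bash
python3 -m crank '[[14,12,0,0,0,0,0],[0,0,0,0,0,0,0],[0,0,30,0,0,0,0],[0,0,30,0,0,0,0],[0,0,30,0,0,0,0],[0,0,16,0,0,0,0],[0,0,0,0,0,0,0],[0,-5,0,0,0,0,0],[0,-5,0,0,0,0,0],[0,-2,0,0,0,0,0],[0,-2,0,0,0,0,0],[0,-2,0,0,0,0,0],[0,0,0,0,0,0,0],[0,0,0,0,0,0,0],[0,0,0,0,0,0,0]]'; cat > m.py <<'E'
from h import *
np.set_printoptions(precision=2,suppress=True)
def red(c,x0,y0,x1,y1):
    im=c['pixels'][y0:y1,x0:x1].astype(int); m=((im[:,:,0]>90)&(im[:,:,0]>2.2*im[:,:,1])&(im[:,:,0]>2.2*im[:,:,2])).astype(np.uint8)
    k,l,st,ce=cv2.connectedComponentsWithStats(m); i=1+np.argmax(st[1:,4]); return ce[i]+[x0,y0],st[i,4]
E
python3 - <<'E'
from m import *
c=shot('scene','s4.png')
for x in(load('s0'),load('s3'),c): p,n=red(x,155,235,180,290); print(p,n,onz(x,*p,159.5))
E
```

```text
t: 14.33
ee_pos: [533.5, 80.6, 117.3]
orientation: [0.0, 1.0, -0.0, 0.0]
contact_force: [1.4, 0.1, -0.2]
finger_gap: 0.003
gripper_force: 0.0
[168. 247.] 65 [552.24 226.97 159.5 ]
[168.6  248.12] 43 [547.45 226.97 159.5 ]
[168.6 248.2] 50 [547.16 227.08 159.5 ]
```

```bash
python3 -m crank '[[0,-1,0,0,0,0,0],[0,-1,0,0,0,0,0],[0,0,0,0,0,0,0],[0,0,0,0,0,0,0]]'; python3 - <<'E'
from m import *
c=shot('scene','s5.png')
p,n=red(c,155,235,180,290); print(p,n,onz(c,*p,159.5))
E
python3 -m crank '[[0,-1,0,0,0,0,0],[0,-1,0,0,0,0,0],[0,0,0,0,0,0,0],[0,0,0,0,0,0,0]]'; python3 - <<'E'
from m import *
c=shot('scene','s6.png')
p,n=red(c,155,235,180,290); print(p,n,onz(c,*p,159.5))
E
```

```text
t: 14.72
ee_pos: [533.4, 82.7, 117.1]
orientation: [-0.0, 1.0, 0.0, -0.0]
contact_force: [-0.6, -0.0, -0.8]
finger_gap: 0.003
gripper_force: 0.0
[168.73 248.22] 51 [546.94 226.83 159.5 ]
t: 15.1
ee_pos: [533.4, 84.7, 117.1]
orientation: [-0.0, 1.0, 0.0, -0.0]
contact_force: [0.9, 0.2, -0.5]
finger_gap: 0.004
gripper_force: 0.0
[168.78 248.24] 51 [546.79 226.72 159.5 ]
```

From the geometry (finger half-width ~15 mm), contact should come at y≈86, so the finger hasn't reached the post yet. I'll continue in small steps.

```bash
python3 -m crank '[[0,-1,0,0,0,0,0],[0,-1,0,0,0,0,0],[0,-1,0,0,0,0,0],[0,0,0,0,0,0,0],[0,0,0,0,0,0,0]]'; python3 - <<'E'
from m import *
c=shot('scene','s7.png')
p,n=red(c,155,235,180,290); print(p,n,onz(c,*p,159.5))
E
python3 -m crank '[[0,-1,0,0,0,0,0],[0,0,0,0,0,0,0],[0,0,0,0,0,0,0]]'; python3 - <<'E'
from m import *
c=shot('scene','s8.png')
p,n=red(c,155,235,180,290); print(p,n,onz(c,*p,159.5))
E
```

```text
t: 15.57
ee_pos: [533.4, 87.6, 117.1]
orientation: [0.0, 1.0, 0.0, -0.0]
contact_force: [-0.7, -0.8, -1.1]
finger_gap: 0.008
gripper_force: 0.4
[167.72 246.93] 46 [552.86 227.5  159.5 ]
t: 15.87
ee_pos: [533.2, 88.5, 117.0]
orientation: [0.0, 1.0, 0.0, -0.0]
contact_force: [-0.9, -2.6, 1.0]
finger_gap: 0.005
gripper_force: 1.0
[167.65 246.78] 49 [553.52 227.45 159.5 ]
```

The ball has moved forward to its original place, so the pawl dropped. I retract and check from the w0 viewpoint.

```bash
python3 -m crank '[[0,6,0,0,0,0,0],[0,6,0,0,0,0,0],[0,0,-30,0,0,0,0],[0,0,-30,0,0,0,0],[0,0,-30,0,0,0,0],[-13,0,-18,0,0,0,0],[0,0,0,0,0,0,0],[0,0,0,0,0,0,0],[0,0,0,0,0,0,0],[0,0,0,0,0,0,0]]'; python3 - <<'E'
from m import *
w=load('w0');v=load('w6');c=shot('wrist','w7.png')
for x in(w,v,c): p,n=red(x,15,130,100,230); print(p,n,onz(x,*p,159.5))
g=[cv2.cvtColor(x['pixels'],cv2.COLOR_RGB2GRAY) for x in (v,c)]
# holes near deck: track deck points from w6 to w7
u=cv2.imread('pics/w6.png'); A=np.array([611.8,131.5])
p=np.float32([proj(v,(A[0]+55*np.cos(a),A[1]+55*np.sin(a),88)) for a in np.radians(2.4+np.array([90,120,150,180]))]).reshape(-1,1,2)
q,st,e=cv2.calcOpticalFlowPyrLK(g[0],g[1],p,None,winSize=(25,25))
an=lambda c,p:np.degrees(np.arctan2(*(onz(c,*p,88)[:2]-A)[::-1]))
print(st.ravel(),np.array([an(c,b[0])-an(v,a[0]) for a,b in zip(p,q)]))
E
```

```text
t: 16.75
ee_pos: [519.7, 76.6, 223.1]
orientation: [-0.0, 1.0, -0.0, -0.002]
contact_force: [-0.5, 0.7, -0.8]
finger_gap: 0.005
gripper_force: 0.0
[ 64.5  180.14] 1031 [552.71 225.53 159.5 ]
[ 61.37 191.84] 1058 [544.3 226.5 159.5]
[ 60.54 180.96] 1058 [552.69 225.55 159.5 ]
[1 1 1 1] [-0.71 -0.7  -0.68 -0.7 ]
```

The ball is back at its start position to within 0.1 mm, so the pawl is fully home. The carousel stands at about 0.54 rad.

```bash
python3 -c "
from bench import arm
print(arm.sign_off())"
```

```text
the job is handed in; nothing more can be done
None
```

The job is handed in: by camera, the carousel is one notch back (about 0.54 rad), the pawl is fully home and the hand is clear; I turned it slightly too far at first and nudged it forward until the pawl dropped, and the sign-off gave no verdict.

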